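Slide a blank plate home under the bridge of a drill jig

ROBOT

A 6-joint arm with a two-finger parallel gripper is mounted at the origin on a cart in front of the work surface, level with it; the furniture and walls round the work are solid. World frame = base frame: x ahead of the robot, y to its left, z up, the work surface at z = 0. Lengths are in m, angles in rad, forces in N, time in s.
With the tool pointing down it reaches from about 0.275 to 0.775 m from the base axis. Payload 14.6 kg.
Tool frame: the origin (TCP) lies between the finger pads; the fingertips stand 8 mm ahead of it and the grasp point (between the pads) lies 11 mm behind it; x points along the fingers, y is the direction in which the jaws open and shut, and the axes are right-handed (so a half turn about x gives the same grasp; the last joint's range is limited). The gripper opens to 85 mm and grips with 20 to 120 N. Pads are 22 mm wide; open, the fingers measure 114 mm over their backs; the gripper's body (76 mm by 85 mm) begins 54 mm behind the grasp point. The pads swing forward as they close: fully open they stand 13 mm farther back than shut.
Start: joints at [-1.412, 0.263, -0.048, 1.259, 0, 1.415], TCP at [0.162, -0.499, 0.239] pointing down, gripper open.
Joint ranges: [-2.65, 2.65], [-0.89, 1.7], [-1.18, 1.37], [-2.13, 2.11], [-1.35, 1.29], [-3.14, 3.14]. Speed limits (rad/s): [1.89, 1.89, 2.57, 2.79, 3.14, 3.14].

INTERFACE

Orientations are given as [roll, pitch, yaw] about the fixed x, y, z axes, in that order (R = Rz(yaw) Ry(pitch) Rx(roll)).
In Python, from cell import manip, vision gives the robot as it stands.
- The arm moves only by the tool play_rows, never from a script. Its argument "motion" is text: rows parted by semicolons, each of 7 numbers parted by spaces: the shift along the tool's x, y, z in m, then the turn, a rotation vector about the tool's x, y, z in rad, then the closure, from -1 (fully open) to 1 (shut). In form: x y z wx wy wz gripper; .... A call has 1 to 10 rows; each row shifts and turns the commanded pose from where the row before left it, along the tool's axes as they then stand; what a row does not reach is not made up. A row lasts 1/8 s, in which the tool goes at most 62.5 mm and 10.7 degrees, less where a joint would pass 70% of its speed; a pose out of reach is approached as far as the arm can. A call is refused whole if a number of a shift passes 0.0625 or a number of a turn 0.188, either way. A call with a gripper value outside its range is refused whole. The fingers move at their own pace and stop on an object; "force" is the grip in N (left out, the last holds). Time passes only in rows, so rows that do not move let the fingers close. It gives the time, the measured TCP pose, the force and the opening at its end, in the units of the state.
- manip.read_state(): the state, without advancing time (a new reading comes with each control period).
- vision.snapshot(name): name is "scene" or "top" or "wrist"; returns (picture, depth): 400x640x3 uint8, blue, green, red; 400x640 float32, m along the optical axis (not along the pixel's ray), 0 where there is no reading.
- vision.camera_model(name): a dict with "fx", "fy", "cx", "cy" (pixels), "eye" and "orientation" of the camera in the world; the wrist camera has in their place "T_tool_cam" (4x4, takes a point from camera to tool coordinates, whose origin is the TCP and whose axes are the tool frame's). Camera axes: x right, y down, z forward; pixel columns grow to the right and rows downward; lengths in m; the calibration is good to about 2 mm. A picture is of the moment at which its call begins: read the wrist's pose just before it. camera_model takes no time and is no camera call.
- manip.sign_off(): hands the job in, once; it reports no verdict.
The state is a dict: "time_s": time; "qpos": joint angles; "dq": joint speeds; "joint_torque": joint torques, N m; "tcp_pos": TCP position; "ee_rot": TCP orientation; "wrist_force": force on the tool from outside, world axes, zero at the start; "ft_torque": the same for the moment, N m; "width": finger opening in m.
Only numpy, scipy, OpenCV 4.12 (cv2) and the standard library are available. Lean on these libraries where they do the work, as an engineer would, in place of code of your own. Each camera call takes 0.05 s, during which the arm holds its last target.

TASK

Push the aluminium plate along the bench with the fingertips, through the flared mouth of the wooden drill jig and under its low bridge, until its leading end rests against the jig's end stop. Keep the plate flat on the bench all the way, never lifting or tipping it, leave the oak block, tape measure and masking tape where they are, and take the hand away at the end.

Things in the scene. Friction and masses are not known exactly. Their poses are not given: they have to be found in the camera images.
- plate: loose flat aluminium plate, 150 mm long (its x) x 90 mm wide (y) x 16 mm thick, dark screw hole near each corner, about 0.5 kg. It lies on the bench (z = 0) before the jig's mouth, its +x end roughly towards the mouth, but off to one side and turned up to 0.35 rad. Origin: centre of its underside. Too wide to grip; push on its upright edges
- plate_nose (a point): middle of the lower edge of the plate's leading end (75 mm along the plate's +x from its origin); this end goes in first
- jig: wooden drill jig fixed to the bench. x points from mouth to stop, z up; origin on the bench, on the channel's centre line. Straight channel 97 mm wide between two cheeks 16 mm thick, 20 mm high, x = -50 to +68 mm; from x = -50 to -82 the cheeks flare outward at 0.38 rad to a mouth about 120 mm wide. End stop: 20 mm high block, face at x = +50 mm
- jig_bridge (a point): middle of the underside of the jig's plywood bridge, 20 mm above the bench (4 mm more than the plate). The bridge spans the channel from jig x = -25 to +30 mm, is 10 mm thick and carries a steel drill bush reaching 35 mm above the bench
- jig_stop (a point): middle of the end stop's face, on the bench: where plate_nose comes to when the plate is home; the rear edge is then at jig x = -100 mm, just outside the mouth
- oak_block: loose oak offcut 45 x 85 x 28 mm, on the far side of the work, left of the radio; bystander, leave alone; origin: centre of underside
- tape_measure: loose yellow tape measure 75 x 34 x 64 mm, standing to the right of the jig; bystander, leave alone; origin: centre of underside
- masking_tape: loose roll of masking tape, 96 mm across, 25 mm high, lying to the right of the jig; bystander, leave alone; origin: centre of underside
Things that resemble listed ones, but are neither listed nor needed, are in the scene too. There is more than one size of the plate; the job needs the larger.

How it is judged:
At the end, for the whole second after the job is handed in: Plate at rest flat on the bench (0.04 rad, under 4 mm up) below the bridge, leading end within 3.5 mm of the end stop, within 6 mm of the centre line and 0.08 rad of the channel; oak block, tape measure and masking tape within 20 mm of where they stood (x of plate_nose in the frame of jig between 0.0465 and 0.0535 m and y of plate_nose in the frame of jig between -0.006 and 0.006 m and angle between the x axis of plate and the x axis of jig, either way round below 0.08 rad and angle between plate's own z axis and vertical below 0.04 rad and height (world z) of plate below 0.004 m and linear speed of plate below 0.01 m/s and distance of each of oak_block, tape_measure, masking_tape from where it was at the start of the episode below 0.02 m); the robot touches nothing.
It fails at once if the plate is lifted (its origin rises over 10 mm) (height (world z) of plate above 0.01 m).
It fails at once if the plate is tipped by more than 0.12 rad (angle between plate's own z axis and vertical above 0.12 rad).
It fails at once if a bystander (oak block, tape measure, masking tape) is moved more than 20 mm (distance of any of oak_block, tape_measure, masking_tape from where it was at the start of the episode above 0.02 m).
It also fails if it takes over 64 s, if anything falls off the work surface, if the arm or the gripper's body presses on something with over 40 N, if the wrist force passes 120 N, or if a joint passes its speed limit or range.

## Working session

There is one attempt and no reset: what is moved stays moved. The work goes in short steps, Python scripts to look and compute and a tool call to move; the robot and the scene stay as the last step left them, time stands still between calls to the robot, and variables do not carry over. Pictures are saved under pics/ and viewed, and the job is handed in when it is done.

Besides the shell and the picture viewer there is one more tool, called after "Request:" as a command line: name --argument value ..., lists and objects as JSON in quotes. play_rows: Moves the arm, as the interface text tells. Its arguments: {"type":"object","properties":{"motion":{"type":"string"},"force":{"type":"number"}},"required":["motion"]}

```bash
mkdir -p pics; ls
python3 - <<'E'
from cell import manip, vision
import cv2,numpy as np
print(manip.read_state())
for n in ("top","scene"):
    p,d=vision.snapshot(n); cv2.imwrite(f"pics/{n}0.png",p); np.save(f"pics/{n}0.npy",d)
    print(n,vision.camera_model(n))
print(vision.camera_model("wrist"))
E
```

```text
pics
{'time_s': 0.0, 'qpos': array([-1.41230351e+00,  2.63515799e-01, -4.89383103e-02,  1.25940670e+00,
       -7.55962042e-06,  1.41545896e+00]), 'dq': array([-2.83587871e-04, -7.11222211e-04,  7.39817609e-06,  7.37384890e-05,
       -1.42942137e-03, -7.47773493e-04]), 'joint_torque': array([ 2.22110895e-03, -6.37616730e+01,  3.84562433e+01,  1.38132149e-02,
       -6.49143203e-05, -7.92778323e-07]), 'tcp_pos': array([ 0.16200067, -0.49909553,  0.23882829]), 'ee_rot': array([-1.7190321 ,  1.56973182,  1.73639074]), 'wrist_force': array([ 0.18921601, -0.3178516 , -0.1597753 ]), 'ft_torque': array([ 0.0100949 ,  0.0143376 , -0.00823802]), 'width': 0.0854026403953342}
top {'fx': 370.41437051858884, 'fy': 370.41437051858884, 'cx': 313.8420729495956, 'cy': 205.70379136641589, 'eye': array([ 0.4401352 , -0.00888735,  0.88917375]), 'orientation': array([-3.05396217,  0.0243404 , -1.5614816 ])}
scene {'fx': 423.9239337721719, 'fy': 423.9239337721719, 'cx': 317.9352949845016, 'cy': 204.41771286609253, 'eye': array([0.17668819, 0.70164654, 0.81434527]), 'orientation': array([-2.34793494e+00, -4.09108510e-04, -2.69731263e+00])}
{'fx': 352.1764828270031, 'fy': 352.1764828270031, 'cx': 321.19096958266067, 'cy': 201.34986379520328, 'T_tool_cam': array([[ 1.83955484e-03, -3.18187089e-01,  9.48026156e-01,
        -1.34007338e-01],
       [ 9.99997963e-01,  1.37337464e-03, -1.47945392e-03,
        -7.71628264e-04],
       [-8.31251945e-04,  9.48026946e-01,  3.18188967e-01,
        -8.21522432e-02],
       [ 0.00000000e+00,  0.00000000e+00,  0.00000000e+00,
         1.00000000e+00]])}
```

View pics/top0.png

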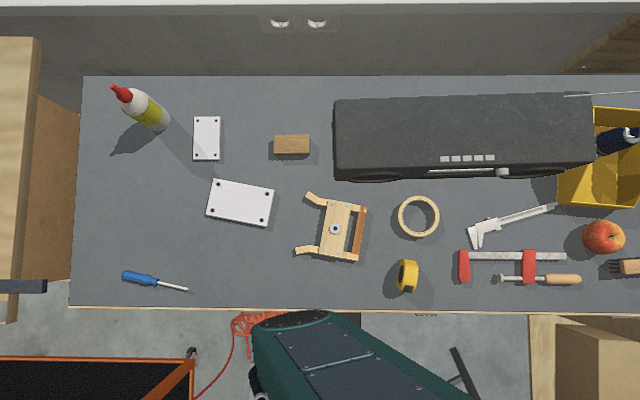

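View pics/scene0.png

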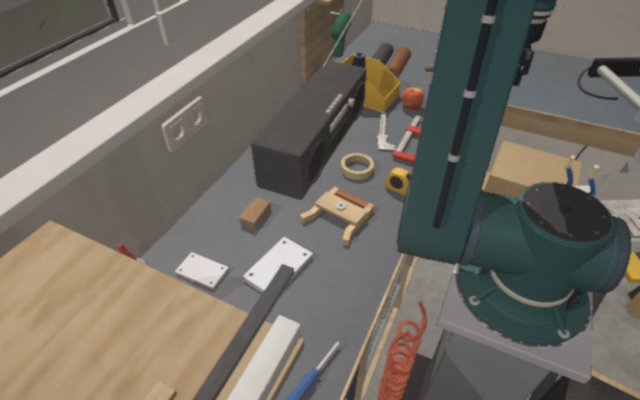

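Two plates could be taken for the one wanted: the larger at top px (240,202) and the smaller at (207,138). The description calls for the larger. The jig is at (335,228) with its mouth to the left. Next, a close crop.

Run:
```python
import cv2
p=cv2.imread("pics/top0.png")
c=p[165:275,190:380]; cv2.imwrite("pics/crop0.png",cv2.resize(c,None,fx=4,fy=4,interpolation=cv2.INTER_CUBIC))
```

```text
(no output)
```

View pics/crop0.png

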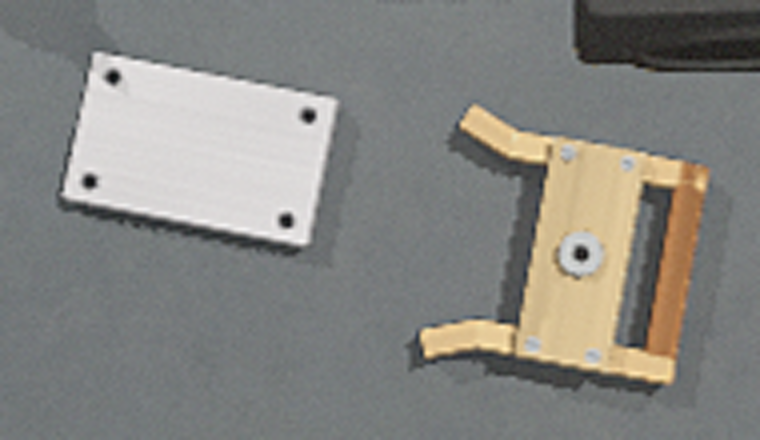

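```bash
cat > h.py <<'E'
import numpy as np,cv2
from scipy.spatial.transform import Rotation as R
from cell import manip,vision
def cam(n,st=None):
    m=vision.camera_model(n)
    if n=="wrist":
        T=np.eye(4);T[:3,:3]=R.from_euler('xyz',st["ee_rot"]).as_matrix();T[:3,3]=st["tcp_pos"]
        T=T@m["T_tool_cam"];return m,T[:3,3],T[:3,:3]
    return m,np.array(m["eye"]),R.from_euler('xyz',m["orientation"]).as_matrix()
def ray(c,uv,z):
    m,e,r=c
    uv=np.atleast_2d(np.array(uv,float))
    d=np.c_[(uv[:,0]-m["cx"])/m["fx"],(uv[:,1]-m["cy"])/m["fy"],np.ones(len(uv))]@r.T
    return (e+d*((z-e[2])/d[:,2])[:,None])[:,:2]
def proj(c,P):
    m,e,r=c
    q=(np.atleast_2d(P)-e)@r
    return np.c_[q[:,0]/q[:,2]*m["fx"]+m["cx"],q[:,1]/q[:,2]*m["fy"]+m["cy"]]
E
python3 - <<'E'
from h import *
np.set_printoptions(precision=4,suppress=True)
c=cam("top"); cr=lambda a:np.array(a)/4.+[190,165]-0.375
h=ray(c,cr([(113,77),(308,115),(286,220),(89,181)]),.016); print("holes",h,h.mean(0))
k=ray(c,cr([(95,53),(338,99),(306,241),(64,196)]),.016); print("corners",k,k.mean(0),np.linalg.norm(np.diff(k,axis=0),axis=1))
print("heading",[np.arctan2(*(b-a)[::-1]) for a,b in((h[0],h[1]),(h[3],h[2]),(k[0],k[1]),(k[3],k[2]))])
s=ray(c,cr([(567,153),(627,163),(593,356),(532,345)]),.031);print("screws",s,s.mean(0))
print("bush",ray(c,cr([(580,254)]),.035))
print("jig yaw",[np.arctan2(*(b-a)[::-1]) for a,b in((s[0],s[1]),(s[3],s[2]))],"lat",[np.arctan2(*(b-a)[::-1])-np.pi/2 for a,b in((s[3],s[0]),(s[2],s[1]))])
print("stop outer/bridge", ray(c,cr([(709,167),(672,383),(549,145),(515,353),(473,104),(422,355)]),.02))
d=np.load("pics/top0.npy")
m,e,r=c
for u,v in((240,202),(265,235),(300,215),(327,235),(280,240)):
    z=d[v,u]; q=e+r@np.array([(u-m["cx"])/m["fx"]*z,(v-m["cy"])/m["fy"]*z,z]); print(u,v,q)
E
```

```text
holes [[0.5675 0.2434]
 [0.5453 0.1258]
 [0.4827 0.1376]
 [0.505  0.2558]] [0.5251 0.1907]
corners [[0.5819 0.2548]
 [0.555  0.1081]
 [0.4704 0.1255]
 [0.4959 0.2705]] [0.5258 0.1897] [0.1491 0.0864 0.1472]
heading [np.float64(-1.7570063692739468), np.float64(-1.7570176044873547), np.float64(-1.752227934495021), np.float64(-1.7450630041299398)]
screws [[ 0.5223 -0.028 ]
 [ 0.5167 -0.0628]
 [ 0.4053 -0.0435]
 [ 0.4112 -0.0085]] [ 0.4638 -0.0357]
bush [[ 0.4636 -0.0357]]
jig yaw [np.float64(-1.7298786275030933), np.float64(-1.738023216305921)] lat [np.float64(-1.7449289058446462), np.float64(-1.7423790048385748)]
stop outer/bridge [[ 0.5156 -0.1116]
 [ 0.3898 -0.0898]
 [ 0.528  -0.0176]
 [ 0.4061  0.0014]
 [ 0.552   0.0274]
 [ 0.4044  0.0556]]
240 202 [0.5242 0.1889 0.0164]
265 235 [0.4466 0.1297 0.0027]
300 215 [0.4952 0.0465 0.0025]
327 235 [ 0.4477 -0.0183  0.0277]
280 240 [0.435  0.0933 0.0042]
```

```bash
cat >> h.py <<'E'
JO=np.array([0.4641,-0.0332]);JY=-1.742
jx=np.array([np.cos(JY),np.sin(JY)]);jy=np.array([-jx[1],jx[0]])
def j2w(a): a=np.atleast_2d(a);return JO+a[:,:1]*jx+a[:,1:2]*jy
def w2j(p): p=np.atleast_2d(p)[:,:2]-JO;return np.c_[p@jx,p@jy]
def go(xyz,ydir):
    "delta in tool axes to target tcp, pointing down with tool y along ydir (rad, world)"
    s=manip.read_state();M=R.from_euler('xyz',s["ee_rot"]).as_matrix()
    X=np.array([0,0,-1.]);Y=np.array([np.cos(ydir),np.sin(ydir),0]);T=np.c_[X,Y,np.cross(X,Y)]
    print("tool shift",np.round(M.T@(np.array(xyz)-s["tcp_pos"]),4),"turn",np.round(R.from_matrix(M.T@T).as_rotvec(),4))
E
python3 - <<'E'
from h import *
np.set_printoptions(precision=4,suppress=True)
s=manip.read_state();M=R.from_euler('xyz',s["ee_rot"]).as_matrix();print(M)
print("side contact",j2w([-.2306,.0223+.045+.02]),"rear",j2w([-.306-.03,0]))
for a in (JY,JY+np.pi/2,JY+np.pi,JY-np.pi/2):
    print(a); go([*j2w([-.2306,.12])[0],.239],a)
E
```

```text
[[-0.0002  0.3086 -0.9512]
 [ 0.0009 -0.9512 -0.3086]
 [-1.     -0.0009 -0.0001]]
side contact [[0.5894 0.1792]] rear [[0.5213 0.2979]]
-1.742
tool shift [ 0.0004 -0.4981 -0.6448] turn [0.4849 0.0001 0.0009]
-0.17120367320510343
tool shift [ 0.0004 -0.4981 -0.6448] turn [-1.0859 -0.0006  0.0007]
1.3995926535897931
tool shift [ 0.0004 -0.4981 -0.6448] turn [-2.6566 -0.0012  0.0001]
-3.3127963267948966
tool shift [ 0.0004 -0.4981 -0.6448] turn [2.0557 0.0008 0.0007]
```

Request:
play_rows --motion "0 -0.025 -0.0322 0 0 0 0;0 -0.025 -0.0322 0 0 0 0;0 -0.025 -0.0322 0 0 0 0;0 -0.025 -0.0322 0 0 0 0;0 -0.025 -0.0322 0 0 0 0;0 -0.025 -0.0322 0 0 0 0;0 -0.025 -0.0322 0 0 0 0;0 -0.025 -0.0322 0 0 0 0;0 -0.025 -0.0322 0 0 0 0;0 -0.025 -0.0322 0 0 0 0"

```text
time_s: 1.35
tcp_pos: [0.3916, -0.1609, 0.2392]
ee_rot: [-0.876, 1.571, 2.58]
wrist_force: [0.2, -0.0, -0.1]
width: 0.0426
```

Request:
play_rows --motion "0 -0.025 -0.0322 0 0 0 0;0 -0.025 -0.0322 0 0 0 0;0 -0.025 -0.0322 0 0 0 0;0 -0.025 -0.0322 0 0 0 0;0 -0.025 -0.0322 0 0 0 0;0 -0.025 -0.0322 0 0 0 0;0 -0.025 -0.0322 0 0 0 0;0 -0.025 -0.0322 0 0 0 0;0 -0.025 -0.0322 0 0 0 0;0 -0.02 -0.025 0 0 0 0"

```text
time_s: 2.6
tcp_pos: [0.6155, 0.1694, 0.2387]
ee_rot: [-0.215, 1.57, -3.043]
wrist_force: [-0.0, 0.7, -0.5]
width: 0.0429
```

Request:
play_rows --motion "0 0 0 -0.177 0 0 0;0 0 0 -0.177 0 0 0;0 0 0 -0.177 0 0 0;0 0 0 -0.177 0 0 0;0 0 0 -0.177 0 0 0;0 0 0 -0.177 0 0 0;0 0 0 -0.177 0 0 0;0 0 0 -0.177 0 0 0;0 0 0 -0.177 0 0 0;0 0 0 -0.177 0 0 0"

```text
time_s: 3.85
tcp_pos: [0.6148, 0.168, 0.2389]
ee_rot: [-1.947, 1.57, -2.999]
wrist_force: [1.0, -0.1, -0.3]
width: 0.0427
```

Request:
play_rows --motion "0 0 0 -0.177 0 0 0;0 0 0 -0.177 0 0 0;0 0 0 -0.177 0 0 0;0 0 0 -0.177 0 0 0;0 0 0 -0.177 0 0 0;0 0 0 0 0 0 0"

```text
time_s: 4.6
tcp_pos: [0.6148, 0.168, 0.2389]
ee_rot: [-2.812, 1.57, -2.986]
wrist_force: [0.0, 0.2, 0.0]
width: 0.0427
```

Run:
```python
from h import *
np.set_printoptions(precision=4,suppress=True)
s=manip.read_state();print(s["time_s"],s["tcp_pos"],s["qpos"],s["width"],w2j(s["tcp_pos"]))
go([*j2w([-.2306,.11])[0],.05],JY+np.pi)
p,d=vision.snapshot("wrist");cv2.imwrite("pics/w1.png",p)
p,d=vision.snapshot("top");cv2.imwrite("pics/t1.png",p)
```

```text
4.6 [0.6148 0.168  0.2389] [ 0.139   0.4637  0.2632  1.3709 -0.      0.3129] 0.04265260086532235 [[-0.2239  0.1143]]
tool shift [ 0.1889  0.0067 -0.0042] turn [-0.0027 -0.0006  0.0002]
```

View pics/w1.png

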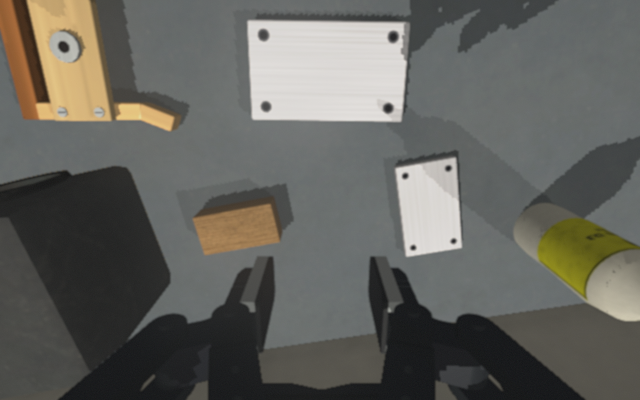

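View pics/t1.png

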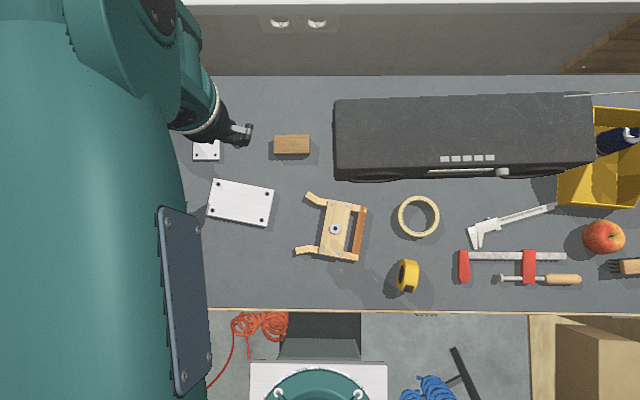

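Run:
```python
from h import *
np.set_printoptions(precision=4,suppress=True)
c=cam("top")
print("oak",w2j(ray(c,[(274,136),(310,136),(310,154),(274,154)],.028)))
print("small",w2j(ray(c,[(194.5,116.5),(220.5,117),(219,161),(193,160)],.014)))
s=manip.read_state();w=cam("wrist",s)
h=ray(w,[(263,35),(393,37),(388,108),(266,107)],.016);print("plate wrist",w2j(h),w2j(h.mean(0)))
print("bush",w2j(ray(w,[(65,46)],.035)),"small",w2j(ray(w,[(397,165),(457,157),(461,247),(406,255)],.014)),"oak",w2j(ray(w,[(193,216),(270,203),(280,241),(204,254)],.028)))
```

```text
oak [[-0.1773  0.1899]
 [-0.0929  0.2048]
 [-0.0851  0.162 ]
 [-0.1691  0.1472]]
small [[-0.381   0.2076]
 [-0.3177  0.2173]
 [-0.2994  0.11  ]
 [-0.3622  0.1014]]
plate wrist [[-0.1723 -0.0105]
 [-0.2924 -0.0083]
 [-0.2913  0.0553]
 [-0.1715  0.0538]] [[-0.2319  0.0226]]
bush [[-0.0001 -0.0003]] small [[-0.3042  0.1129]
 [-0.3656  0.1048]
 [-0.382   0.2072]
 [-0.3209  0.2168]] oak [[-0.0909  0.1631]
 [-0.1722  0.1491]
 [-0.1808  0.1922]
 [-0.0976  0.2072]]
```

Request:
play_rows --motion "0.02 0.0067 -0.007 0 0 0 0;0.03 0 -0.007 0 0 0 0;0.03 0 0 0 0 0 0;0.03 0 0 0 0 0 0;0.03 0 0 0 0 0 0;0.03 0 0 0 0 0 0;0.03 0 0 0 0 0 0;0.015 0 0 0 0 0 0;0.01 0 0 0 0 0 0;0 0 0 0 0 0 0"

```text
time_s: 5.95
tcp_pos: [0.6024, 0.177, 0.0143]
ee_rot: [-2.621, 1.571, -2.795]
wrist_force: [0.5, 0.1, 0.2]
width: 0.0428
```

Run:
```python
from h import *
np.set_printoptions(precision=4,suppress=True)
s=manip.read_state();print(s["time_s"],s["tcp_pos"],s["wrist_force"],s["width"],w2j(s["tcp_pos"]))
p,d=vision.snapshot("wrist");cv2.imwrite("pics/w2.png",p)
w=cam("wrist",s)
```

```text
5.95 [0.6024 0.177  0.0143] [0.5116 0.0516 0.1834] 0.04275825237212779 [[-0.2307  0.1004]]
```

View pics/w2.png

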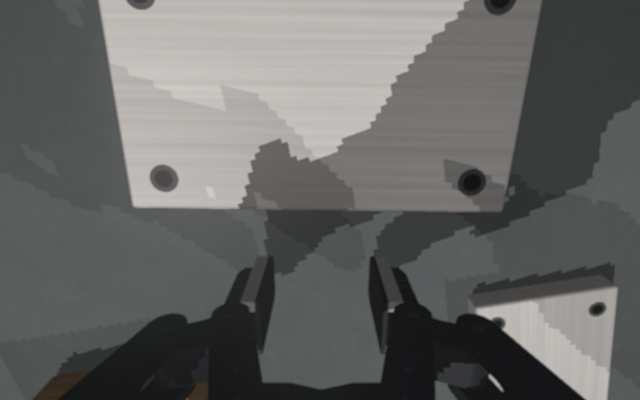

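Request:
play_rows --motion "0 0 -0.009 0 0 0 0;0 0 -0.006 0 0 0 0;0 0 -0.005 0 0 0 0;0 0 -0.005 0 0 0 0;0 0 -0.005 0 0 0 0;0 0 -0.004 0 0 0 0;0 0 -0.004 0 0 0 0;0 0 -0.003 0 0 0 0;0 0 0 0 0 0 0"

```text
time_s: 7.12
tcp_pos: [0.5619, 0.1842, 0.0145]
ee_rot: [0.49, 1.57, 0.317]
wrist_force: [2.8, -0.4, 2.3]
width: 0.0426
```

Run:
```python
from h import *
np.set_printoptions(precision=4,suppress=True)
s=manip.read_state();print(s["time_s"],s["tcp_pos"],s["wrist_force"],s["width"],w2j(s["tcp_pos"]))
p,d=vision.snapshot("wrist");cv2.imwrite("pics/w3.png",p)
p,d=vision.snapshot("top");cv2.imwrite("pics/t3.png",cv2.resize(p[165:275,190:380],None,fx=4,fy=4,interpolation=cv2.INTER_CUBIC))
```

```text
7.125 [0.5619 0.1842 0.0145] [ 2.7818 -0.4406  2.3044] 0.042557567692513995 [[-0.2309  0.0594]]
```

View pics/w3.png

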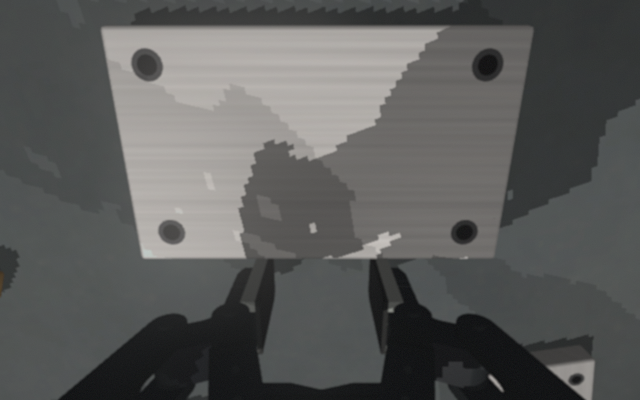

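View pics/t3.png

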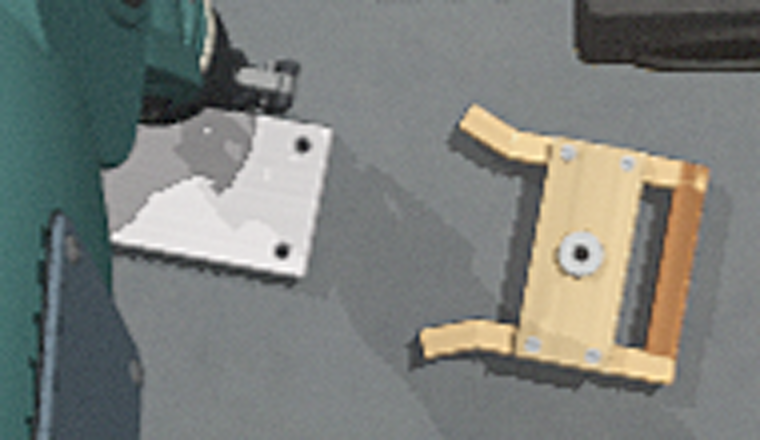

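Run:
```python
from h import *
np.set_printoptions(precision=4,suppress=True)
s=manip.read_state()
h=w2j(ray(cam("wrist",s),[(147,64.5),(487,64.5),(464,232),(172,232)],.016));print(h,h.mean(0))
k=w2j(ray(cam("top"),np.array([(303,145),(282,251)])/4+[190,165]-.375,.016));print("top front holes",k,k.mean(0),"orig were",w2j([[.5453,.1258],[.4827,.1376]]))
```

```text
[[-0.171  -0.0287]
 [-0.2902 -0.0286]
 [-0.2903  0.0352]
 [-0.1711  0.035 ]] [-0.2306  0.0032]
top front holes [[-0.1701  0.0348]
 [-0.1703 -0.0292]] [-0.1702  0.0028] orig were [[-0.1705  0.0529]
 [-0.1715 -0.0108]]
```

Request:
play_rows --motion "0 0 -0.003 0 0 0 0;0 0 0 0 0 0 0;0 0 0.01 0 0 0 0;0 0 0.02 0 0 0 0;-0.03 0 0 0 0 0 0;-0.03 0 0 0 0 0 0;-0.03 0 0 0 0 0 0;0 0 0 0.175 0 0 0;0 0 0 0.175 0 0 0;0 0 0 0.175 0 0 0"

```text
time_s: 8.48
tcp_pos: [0.5883, 0.1793, 0.1038]
ee_rot: [-2.408, 1.569, -3.112]
wrist_force: [-0.6, 0.3, 0.3]
width: 0.0428
```

Request:
play_rows --motion "0 0 0 0.175 0 0 0;0 0 0 0.175 0 0 0;0 0 0 0.175 0 0 0;0 0 0 0.175 0 0 0;0 0 0 0.175 0 0 0;0 0 0 0.171 0 0 0;0 0 0 0 0 0 0"

```text
time_s: 9.35
tcp_pos: [0.5884, 0.1793, 0.1038]
ee_rot: [-1.372, 1.569, -3.115]
wrist_force: [0.0, 0.1, -0.1]
width: 0.0431
```

Run:
```python
from h import *
np.set_printoptions(precision=4,suppress=True)
s=manip.read_state();print(s["time_s"],s["tcp_pos"],s["qpos"],w2j(s["tcp_pos"]))
go([*j2w([-.345,0])[0],.014],JY+np.pi/2)
p,d=vision.snapshot("wrist");cv2.imwrite("pics/w4.png",p)
```

```text
9.35 [0.5884 0.1793 0.1038] [ 0.1633  0.4835 -0.0777  1.011   0.0002  1.9061] [[-0.2306  0.0863]]
tool shift [ 0.0899 -0.0862 -0.1144] turn [-0.0008  0.0003  0.0014]
```

View pics/w4.png

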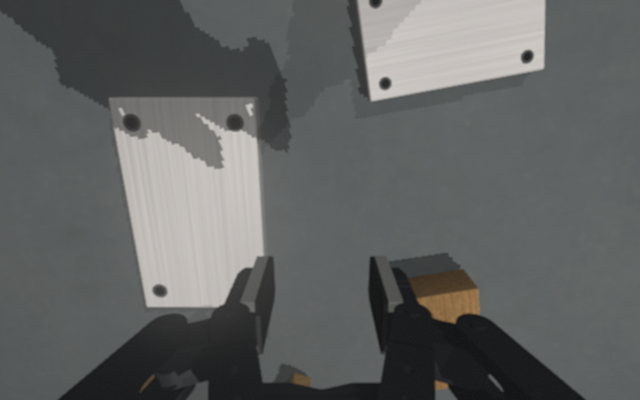

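Request:
play_rows --motion "0 -0.0212 -0.0286 0 0 0 0;0 -0.0215 -0.0286 0 0 0 0;0 -0.0215 -0.0286 0 0 0 0;0 -0.0215 -0.0286 0 0 0 0;0.02 0 0 0 0 0 0;0.025 0 0 0 0 0 0;0.025 0 0 0 0 0 0;0.015 0 0 0 0 0 0;0.005 0 0 0 0 0 0;0 0 0 0 0 0 0"

```text
time_s: 10.65
tcp_pos: [0.524, 0.3069, 0.0145]
ee_rot: [2.482, 1.571, 0.739]
wrist_force: [0.4, 1.0, 0.2]
width: 0.0427
```

Run:
```python
from h import *
np.set_printoptions(precision=4,suppress=True)
s=manip.read_state();print(s["time_s"],s["tcp_pos"],s["wrist_force"],w2j(s["tcp_pos"]))
go([*j2w([-.320,0])[0],.014],JY+np.pi/2)
p,d=vision.snapshot("wrist");cv2.imwrite("pics/w5.png",p)
p,d=vision.snapshot("top");cv2.imwrite("pics/t5.png",cv2.resize(p[165:275,190:380],None,fx=4,fy=4,interpolation=cv2.INTER_CUBIC))
```

```text
10.65 [0.524  0.3069 0.0145] [0.4402 0.9595 0.1514] [[-0.3453  0.0011]]
tool shift [ 0.0005 -0.001   0.0254] turn [-0.0011 -0.0001 -0.0001]
```

View pics/w5.png

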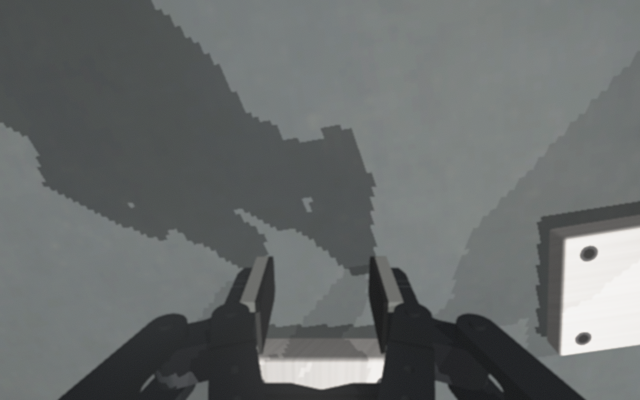

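View pics/t5.png

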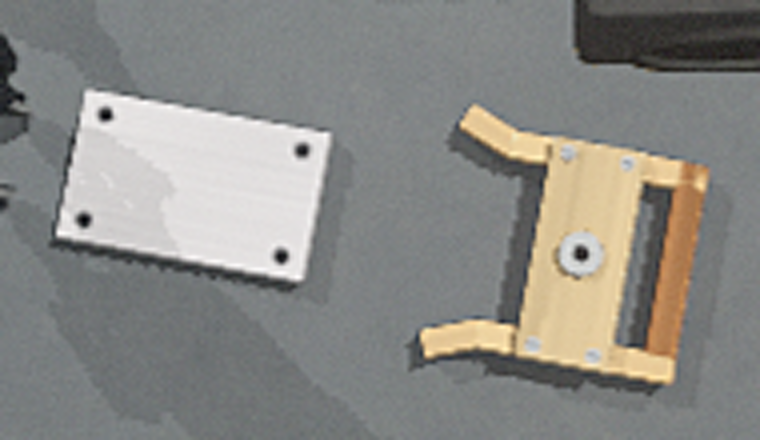

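Request:
play_rows --motion "0 -0.001 0.014 0 0 0 0;0 0 0.008 0 0 0 0;0 0 0.006 0 0 0 0;0 0 0.008 0 0 0 0;0 0 0.01 0 0 0 0;0 0 0.01 0 0 0 0;0 0 0.01 0 0 0 0;0 0 0.01 0 0 0 0;0 0 0.008 0 0 0 0;0 0 0 0 0 0 0"

```text
time_s: 12.0
tcp_pos: [0.5081, 0.2234, 0.0142]
ee_rot: [-0.258, 1.57, -2.003]
wrist_force: [-0.0, 1.2, -0.2]
width: 0.0429
```

Run:
```python
from h import *
np.set_printoptions(precision=4,suppress=True)
k=w2j(ray(cam("top"),np.array([(105,114),(302,150),(282,257),(83,219)])/4+[190,165]-.375,.016));print("before",k,k.mean(0))
s=manip.read_state();print(s["time_s"],s["tcp_pos"],s["wrist_force"],w2j(s["tcp_pos"]))
p,d=vision.snapshot("top");cv2.imwrite("pics/t6.png",cv2.resize(p[165:275,190:380],None,fx=4,fy=4,interpolation=cv2.INTER_CUBIC))
```

```text
before [[-0.2904  0.032 ]
 [-0.1701  0.0318]
 [-0.1696 -0.0327]
 [-0.2907 -0.0318]] [-0.2302 -0.0002]
12.0 [0.5081 0.2234 0.0142] [-0.0089  1.1845 -0.2484] [[-0.2603 -0.0004]]
```

View pics/t6.png

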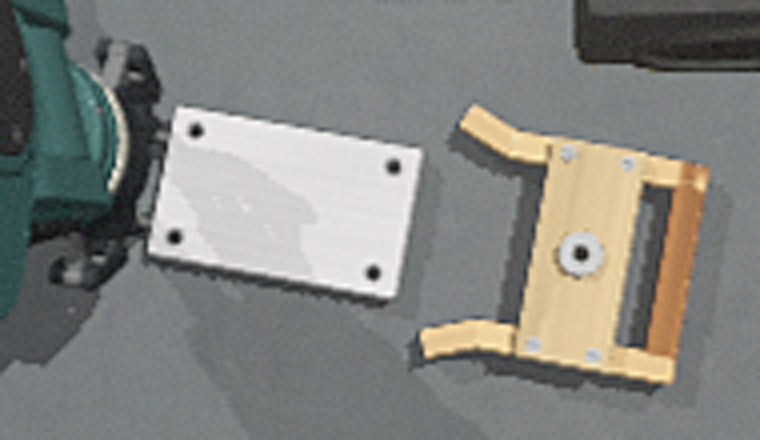

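Request:
play_rows --motion "0 0 0.008 0 0 0 0;0 0 0.009 0 0 0 0;0 0 0.009 0 0 0 0;0 0 0.009 0 0 0 0;0 0 0.009 0 0 0 0;0 0 0.009 0 0 0 0;0 0 0.009 0 0 0 0;0 0 0.009 0 0 0 0;0 0 0.009 0 0 0 0;0 0 0 0 0 0 0"

```text
time_s: 13.3
tcp_pos: [0.4945, 0.1447, 0.0144]
ee_rot: [0.089, 1.57, -1.656]
wrist_force: [0.4, 0.0, -0.2]
width: 0.0428
```

Run:
```python
from h import *
np.set_printoptions(precision=4,suppress=True)
k=w2j(ray(cam("top"),np.array([(195,131),(393,166),(372,273),(174,237)])/4+[190,165]-.375,.016));print("before",k,k.mean(0))
s=manip.read_state();print(s["time_s"],s["tcp_pos"],s["wrist_force"],w2j(s["tcp_pos"]))
p,d=vision.snapshot("top");cv2.imwrite("pics/t7.png",cv2.resize(p[165:275,190:380],None,fx=4,fy=4,interpolation=cv2.INTER_CUBIC))
```

```text
before [[-0.2352  0.0316]
 [-0.115   0.032 ]
 [-0.1154 -0.0324]
 [-0.2351 -0.0325]] [-0.1752 -0.0003]
13.3 [0.4945 0.1447 0.0144] [ 0.3576  0.0013 -0.2024] [[-0.1805 -0.0004]]
```

View pics/t7.png

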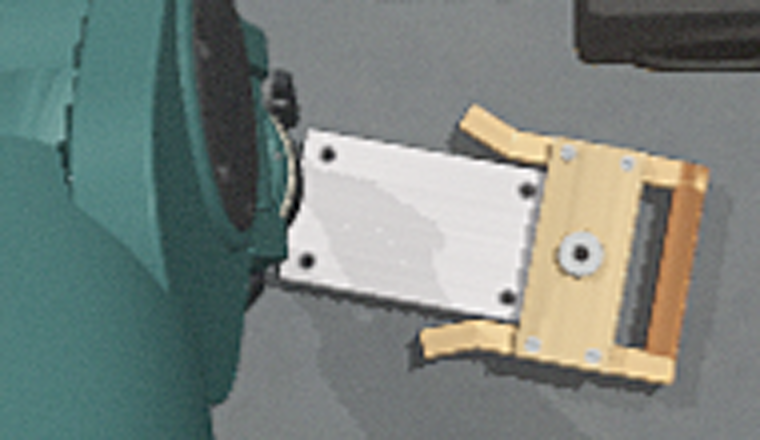

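Request:
play_rows --motion "0 0 0.008 0 0 0 0;0 0 0.009 0 0 0 0;0 0 0.009 0 0 0 0;0 0 0.009 0 0 0 0;0 0 0.009 0 0 0 0;0 0 0.009 0 0 0 0;0 0 0.007 0 0 0 0;0 0 0.005 0 0 0 0;0 0 0 0 0 0 0"

```text
time_s: 14.48
tcp_pos: [0.4832, 0.0808, 0.0142]
ee_rot: [-0.203, 1.57, -1.948]
wrist_force: [-0.1, -0.6, 0.1]
width: 0.0429
```

Request:
play_rows --motion "0 0 0.001 0 0 0 0;0 0 0.001 0 0 0 0;0 0 0.001 0 0 0 0;0 0 0 0 0 0 0"

```text
time_s: 14.98
tcp_pos: [0.4828, 0.0785, 0.0142]
ee_rot: [-0.891, 1.571, -2.634]
wrist_force: [0.7, 1.8, -1.0]
width: 0.0427
```

Run:
```python
from h import *
np.set_printoptions(precision=4,suppress=True)
s=manip.read_state();print(s["time_s"],s["tcp_pos"],s["wrist_force"],w2j(s["tcp_pos"]))
p,d=vision.snapshot("top");cv2.imwrite("pics/t8.png",cv2.resize(p[165:275,190:380],None,fx=4,fy=4,interpolation=cv2.INTER_CUBIC))
```

```text
14.975 [0.4828 0.0785 0.0142] [ 0.6508  1.8095 -0.964 ] [[-0.1132 -0.0006]]
```

View pics/t8.png

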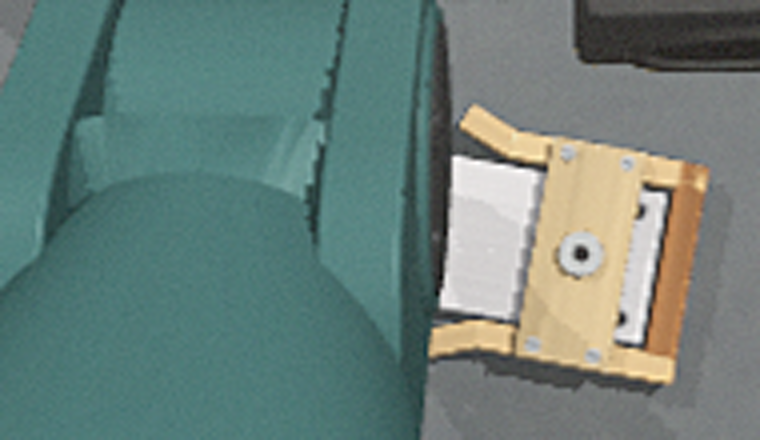

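Request:
play_rows --motion "0 0 0.001 0 0 0 0;0 0 0.001 0 0 0 0;0 0 0 0 0 0 0"

```text
time_s: 15.4
tcp_pos: [0.4825, 0.0764, 0.0143]
ee_rot: [-0.241, 1.57, -1.985]
wrist_force: [0.4, 1.5, -0.8]
width: 0.0431
```

Request:
play_rows --motion "0 0 0.001 0 0 0 0;0 0 0 0 0 0 0"

```text
time_s: 15.65
tcp_pos: [0.4823, 0.0755, 0.0143]
ee_rot: [-0.232, 1.571, -1.976]
wrist_force: [0.5, 1.2, -2.6]
width: 0.0428
```

Request:
play_rows --motion "0 0 0.001 0 0 0 0;0 0 0 0 0 0 0"

```text
time_s: 15.9
tcp_pos: [0.4825, 0.075, 0.0143]
ee_rot: [2.812, 1.569, 1.069]
wrist_force: [1.5, 7.1, -2.8]
width: 0.0431
```

Request:
play_rows --motion "0 0 0.001 0 0 0 0;0 0 0 0 0 0 0"

```text
time_s: 16.15
tcp_pos: [0.4828, 0.0748, 0.0145]
ee_rot: [2.884, 1.567, 1.141]
wrist_force: [3.4, 12.9, -2.0]
width: 0.0423
```

Run:
```python
from h import *
np.set_printoptions(precision=4,suppress=True)
s=manip.read_state();print(s["time_s"],s["tcp_pos"],s["wrist_force"],w2j(s["tcp_pos"]))
p,d=vision.snapshot("top");cv2.imwrite("pics/t9.png",cv2.resize(p[185:270,290:380],None,fx=7,fy=7,interpolation=cv2.INTER_CUBIC))
```

```text
16.15 [0.4828 0.0748 0.0145] [ 3.4232 12.9478 -1.9656] [[-0.1096 -0.    ]]
```

View pics/t9.png

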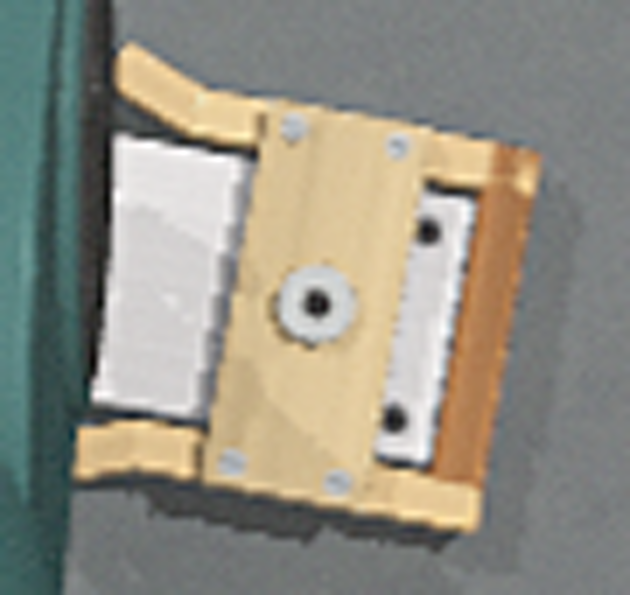

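Force rose to 13 N against the stop and the plate touches it. Now I back away and lift.

Request:
play_rows --motion "0 0 -0.004 0 0 0 0;0 0 -0.01 0 0 0 0;0 0 -0.02 0 0 0 0;0 0 -0.02 0 0 0 0;-0.03 0 -0.02 0 0 0 0;-0.04 0 -0.03 0 0 0 0;-0.04 0 -0.04 0 0 0 0;-0.04 0 -0.04 0 0 0 0;0 0 -0.03 0 0 0 0;0 0 0 0 0 0 0"

```text
time_s: 17.45
tcp_pos: [0.5189, 0.2864, 0.1643]
ee_rot: [1.706, 1.57, -0.036]
wrist_force: [-0.4, 0.1, -0.2]
width: 0.0429
```

Run:
```python
from h import *
np.set_printoptions(precision=4,suppress=True)
s=manip.read_state();print(s["time_s"],s["tcp_pos"],s["wrist_force"],w2j(s["tcp_pos"]))
p,d=vision.snapshot("top");cv2.imwrite("pics/t10.png",cv2.resize(p[165:275,190:380],None,fx=4,fy=4,interpolation=cv2.INTER_CUBIC));cv2.imwrite("pics/t10f.png",p)
```

```text
17.45 [0.5189 0.2864 0.1643] [-0.4032  0.0851 -0.1697] [[-0.3243 -0.0005]]
```

View pics/t10.png

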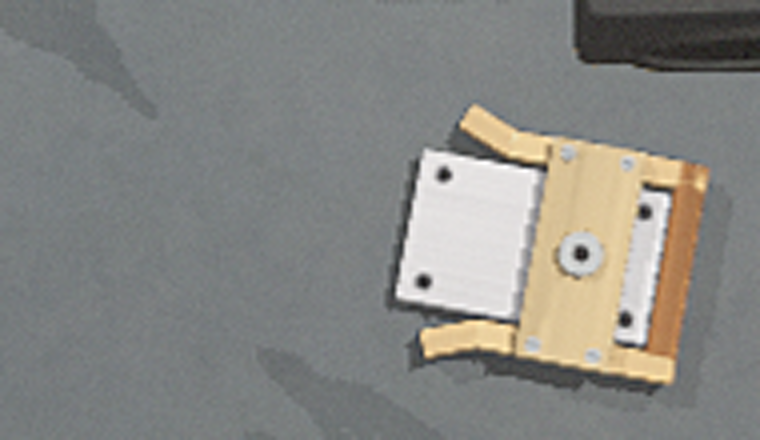

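View pics/t10f.png

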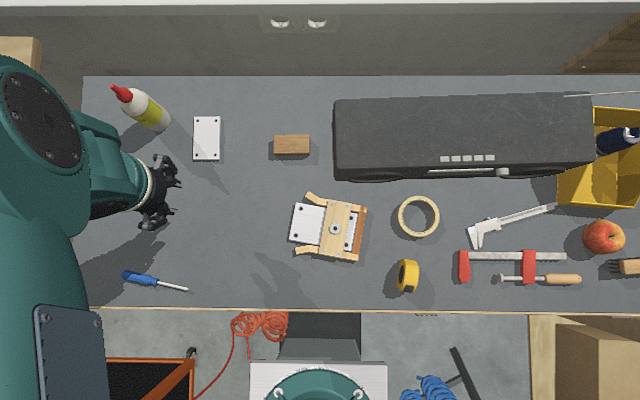

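Run:
```python
from h import *
np.set_printoptions(precision=4,suppress=True)
k=w2j(ray(cam("top"),np.array([(444,174),(645,212),(625,319),(424,281)])/4+[190,165]-.375,.016));print(k,"centre",k.mean(0),"nose x",k.mean(0)[0]+.075)
print("yaw",np.arctan2(*(k[1]-k[0])[::-1]),np.arctan2(*(k[2]-k[3])[::-1]))
manip.sign_off()
```

```text
[[-0.0843  0.0327]
 [ 0.0363  0.0317]
 [ 0.0356 -0.0322]
 [-0.0844 -0.0315]] centre [-0.0242  0.0002] nose x 0.050790538585796643
yaw -0.00851573231159716 -0.005569046381073568
the job is handed in; nothing more can be done
```

The plate is home against the jig's end stop and the job is handed in at about 17.5 s, with the hand withdrawn and clear.

I pushed the larger plate about 22 mm sideways onto the channel's centre line. I then pushed it by its rear edge, with both fingertips, through the mouth and under the bridge. It stopped when the force rose to about 13 N against the end stop.

Last checks, from the top camera (calibration good to about 2 mm):

| Check | Measured | Allowed |
|---|---|---|
| Nose along the channel (jig x) | 0.0508 m | 0.0465 to 0.0535 m |
| Nose off the centre line, taken at the plate's centre | 0.2 mm | 6 mm |
| Angle to the channel | under 0.01 rad | 0.08 rad |

By eye, the oak block, tape measure and masking tape stand where they were. I took no separate reading of the plate's height or tilt, but it looks flat in the pictures. No checks failed; the wrist and top cameras agreed on positions to about 1–2 mm (a few mm on some oak-block and small-plate corners, read by eye).

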